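Clip a sample block home on a reader's sprung stage

TASK

Put the aluminium sample block on the grey sprung plate of the reader's loading stage, clear of the three steel stops, and press it down. Keeping it pressed down, slide it under the lips of the paired stops until it is against both, and only then slide it sideways along them under the lip of the single stop until it is against that one too. Let go, so that the block stays clamped under all three lips, and leave the other things on the bench where they are.

Things in the scene. Friction and masses are not known exactly. Their poses are not given: they have to be found in the camera images.
- block_mid (a point): Aluminium sample block, loose, 0.17-0.26 kg, same after half a turn: flange 74 (x) by 110 (y) by 8 mm; on it a body 54 by 90 mm, its top 22 mm above the underside, with two rows of wells; in the middle an upright handle plate. The point is on its centre line, 30 mm above the underside. z up.
- block_handle (a point): Where to pinch the block's handle plate, which is 14 mm thick (x) and 50 mm long (y), its foot 22 mm and its top 60 mm above the block's underside. The point is on the centre line, 45 mm above the underside.
- home (a point): Where block_mid lies when the block is fully home: against all three stops and held up against their lips by the springs; 71 mm above the bench. Fixed to the stage; +x points to the paired stops, +y to the single stop, z up; the block's x lies along this x, either way round. Over 6 mm short of home in both x and y (15 to 20 is comfortable) the block goes down past the lips.
- base_top (a point): Centre of the top of the loading stage's fixed white base, 170 (x) by 200 (y) mm, 34 mm above the bench; axes as home. Home lies 10 mm from it in x and 9 mm in y.
- pair_stops (a point): Midway between the two paired steel stops, in the plane of their faces, at the underside of their lips, 49 mm above the bench; axes as home. The stops are 18 mm wide, centred 37 mm either side in y; their lips reach 6 mm to -x over the block's flange; tops 55 mm above the bench.
- single_stop (a point): The single steel stop: middle of its face at the underside of its lip, 49 mm above the bench; axes as home. It is 18 mm wide; its lip reaches 6 mm to -y over the block's flange; top 55 mm above the bench.
- plate (a joint): How far the stage's grey sprung plate, 96 (x) by 132 (y) mm in the middle of the base, is pressed straight down, m: 0 up (top 46 mm above the bench), 0.008 fully down on its hard stop. It pushes up with 4 N when up, 5.5 N when down, so the block alone does not sink it. The flange passes under the lips only beyond about 0.005; clamped, it reads about 0.005.
- dish: Bystander: clear closed dish, 86 mm across, 14 mm high, near the block; origin at the centre of its underside.
- jar: Bystander: white screw-top jar, 44 mm across, 50 mm high, beyond the stage; origin at the centre of its underside.
- marker: Bystander: marker pen 132 mm long, 13 mm thick, lying along x in the middle of the bench; origin at the middle of its underside.
- bottle: Bystander: amber bottle, 64 mm across, 140 mm high, on the left; origin at the centre of its underside.
- tipbox: Bystander: grey box with a clear lid, 87 by 122 by 63 mm, on the right; origin at the centre of its underside.

How it is judged:
By the outcome, as a careful person would: the job done as asked, in the order asked, and still so for the second after the job is handed in, with the robot touching nothing.
It also fails if it takes over 48 s, if anything falls off the work surface, if the arm or the gripper's body presses on something with over 40 N, if the wrist force passes 120 N, or if a joint passes its speed limit or range.

ROBOT

A 7-joint arm with a two-finger parallel gripper is mounted at the origin on the work surface. World frame = base frame: x ahead of the robot, y to its left, z up, the work surface at z = 0. Lengths are in m, angles in rad, forces in N, time in s.
With the tool pointing down it reaches from about 0.4 to 0.85 m from the base axis. Payload 4.5 kg.
Tool frame: the origin (TCP) lies at the very end of the fingers, on their centre line; the grasp point (between the pads) lies 19 mm behind it (r.grip_point_offset is the distance from the TCP to the grasp point, in m); y points along the fingers, x is the direction in which the jaws open and shut, and the axes are right-handed (so a half turn about y gives the same grasp; the last joint's range is limited). The gripper opens to 88 mm and grips with 3 to 60 N. Pads are 18 mm wide; open, the fingers measure 123 mm over their backs; the gripper's body (75 mm by 187 mm) begins 45 mm behind the grasp point.
Start: joints at [-1.169, 0.689, -0.195, 1.565, 0.157, 0.902, -0.215], TCP at [0.225, 0.583, 0.239] pointing down, gripper open.
Joint ranges: [-3.01, 3.01], [-0.46, 2.08], [-1.47, 1.51], [0.13, 2.56], [-1, 4.14], [0.04, 2.09], [-2.66, 2.66]. Speed limits (rad/s): [2.57, 2.57, 3.14, 3.14, 3.14, 3.14, 3.14].

INTERFACE

Orientations are given as a unit quaternion [x, y, z, w].
In Python, from plant import get_state, snapshot, camera_params, job, r gives the robot as it stands.
- The arm moves only by the tool carry_out, never from a script. Its arguments are lists of equal length, an entry for each row: "offset": the shift along the world's x, y, z in m, a list of three; "twist": the turn about the world's z in degrees. In form: {"offset": [[tx, ty, tz], ...], "twist": [twist, ...]}. A call has 1 to 8 rows; each row shifts and turns the commanded pose from where the row before left it; what a row does not reach is not made up. A row lasts 1/8 s, in which the tool goes at most 62.5 mm and 10.7 degrees, less where a joint would pass 70% of its speed; a pose out of reach is approached as far as the arm can. A call with a gripper value outside its range is refused whole. "grip" is the finger opening in m, from 0 to 0.0881, set as the call begins (left out, the last holds). The fingers move at their own pace and stop on an object; "newtons" is the grip in N (left out, the last holds). Time passes only in rows, so rows that do not move let the fingers close. It gives the time, the measured TCP pose, the force and the opening at its end, in the units of the state.
- get_state(): the state, without advancing time (a new reading comes with each control period).
- snapshot(name): name is "side" or "top" or "wrist"; returns the picture (420x560x3 uint8, red, green, blue); there is no depth.
- camera_params(name): a dict with "camera_matrix" (3x3 intrinsics, pixels), "eye" and "orientation" of the camera in the world. Camera axes: x right, y up, looking along -z (the intrinsics and any distortion apply to the point x, -y, -z); pixel columns grow to the right and rows downward; lengths in m; the calibration is good to about 2 mm. A picture is of the moment at which its call begins: read the wrist's pose just before it. camera_params takes no time and is no camera call; for the wrist camera it gives the pose at the moment of the call.
- job.finish_job(): hands the job in, once; it reports no verdict.
The state is a dict: "clock": time; "q": joint angles; "qd": joint speeds; "joint_torque": joint torques, N m; "tool_pos": TCP position; "eef_rot": TCP orientation; "contact_force": force on the tool from outside, world axes, zero at the start; "moment": the same for the moment, N m; "opening": opening from 0.0 (shut) to 1.0 (fully open).
Only numpy, scipy, OpenCV 4.12 (cv2) and the standard library are available. Lean on these libraries where they do the work, as an engineer would, in place of code of your own. Each camera call takes 0.05 s, during which the arm holds its last target. There are 200 camera calls.

## Working session

There is one attempt and no reset: what is moved stays moved. The work goes in short steps, Python scripts to look and compute and a tool call to move; the robot and the scene stay as the last step left them, time stands still between calls to the robot, and variables do not carry over. Pictures are saved under pics/ and viewed, about 8 in all and at most 12, crops included, and the job is handed in when it is done.

Besides the shell and the picture viewer there is one more tool, called in YAML: its name, and indented under it one key for each argument. carry_out: Moves the arm, as the interface text tells. Its arguments: {"type":"object","properties":{"offset":{"type":"array"},"twist":{"type":"array"},"grip":{"type":"number"},"newtons":{"type":"number"}},"required":["offset","twist"]}

```bash
mkdir -p pics; ls; cat > h.py <<'E'
import numpy as np, cv2
from scipy.spatial.transform import Rotation as R
from plant import get_state, snapshot, camera_params, job, r
def ray(P,u,v):
    K=np.array(P["camera_matrix"]); d=np.linalg.inv(K)@[u,v,1]
    d=R.from_quat(P["orientation"]).apply([d[0],-d[1],-d[2]]); return np.array(P["eye"]),d
def onz(P,u,v,z):
    e,d=ray(P,u,v); return e+d*(z-e[2])/d[2]
def proj(P,p):
    c=R.from_quat(P["orientation"]).inv().apply(np.array(p)-P["eye"]); k=np.array(P["camera_matrix"])@[c[0],-c[1],-c[2]]; return k[:2]/k[2]
def tri(rays):
    A=0;b=0
    for e,d in rays:
        d=d/np.linalg.norm(d);M=np.eye(3)-np.outer(d,d);A=A+M;b=b+M@e
    return np.linalg.solve(A,b)
E
python3 - <<'E'
from h import *
for n in ("top","side"):
    im=snapshot(n); cv2.imwrite(f"pics/{n}0.png",im[:,:,::-1]); P=camera_params(n); print(n,P)
print(get_state())
E
```

```text
pics
top {'camera_matrix': array([[493.73111935,   0.        , 283.10102075],
       [  0.        , 493.73111935, 214.11099889],
       [  0.        ,   0.        ,   1.        ]]), 'eye': array([ 0.31849677, -0.01977762,  1.40305474]), 'orientation': array([ 0.07529419, -0.07442611, -0.6886515 ,  0.71732186])}
side {'camera_matrix': array([[474.90086439,   0.        , 277.87961477],
       [  0.        , 474.90086439, 215.88685393],
       [  0.        ,   0.        ,   1.        ]]), 'eye': array([0.43731276, 1.05586771, 0.78366825]), 'orientation': array([-0.0308055 ,  0.47979463,  0.87359452, -0.07537066])}
{'clock': 0.1, 'q': array([-1.16917776,  0.689859  , -0.19452987,  1.56622997,  0.15732968,
        0.90250409, -0.21507296]), 'qd': array([ 4.52182692e-04, -1.58409871e-03,  1.13622067e-05, -3.10850140e-03,
       -1.55357423e-03, -9.49662047e-04,  1.35643044e-03]), 'joint_torque': array([-3.63818755e-03, -5.28504431e+01, -1.27192140e+00, -1.53839904e+01,
       -5.26883290e-02,  1.99213151e-03,  4.03204194e-05]), 'tool_pos': array([0.22457967, 0.5826573 , 0.23801883]), 'eef_rot': array([ 0.58334005,  0.39972954, -0.40060686, -0.58261894]), 'contact_force': array([-0.57561404,  0.86159861,  0.16659114]), 'moment': array([ 0.0598999 , -0.03448373, -0.02483724]), 'opening': 1.003605473813718}
```

View pics/top0.png

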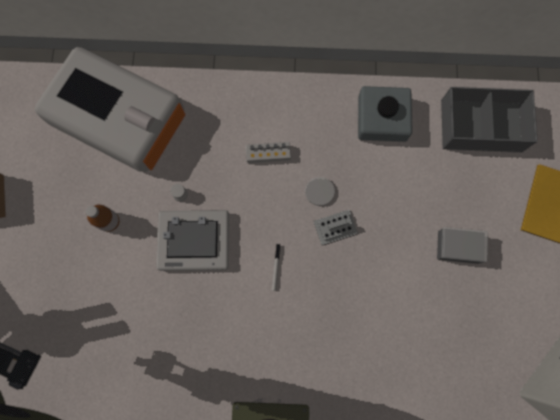

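View pics/side0.png

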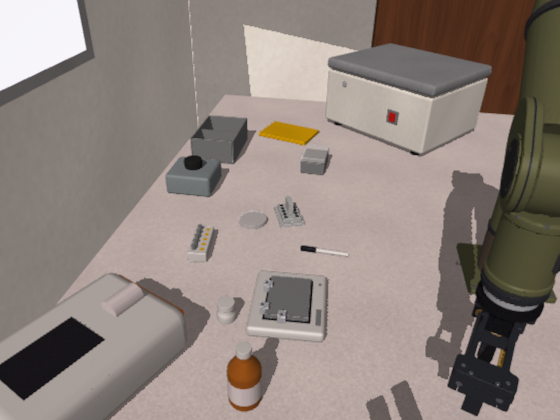

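Top view: the stage is at (193,240), with paired stops at (176,220) and (202,220) and the single stop at (167,235). So stage +x is about world x and +y about world y. The block is at (335,227), the dish at (321,192) and the marker at (277,267). The side view agrees, with the block's handle upright.

```bash
python3 - <<'E'
from h import *
T=camera_params("top")
for n,u,v,z in [("block",335,227,.02),("stage",193,240,.034),("s1",176,220,.055),("s2",202,220,.055),("single",167,235,.055),("jar",180,192,.05),("dish",321,192,.014),("marker",277,267,.01),("bottle",95,211,.14)]: print(n,onz(T,u,v,z).round(3))
s=get_state(); M=R.from_quat(s["eef_rot"]); print(M.as_matrix().round(3))
W=camera_params("wrist"); print(M.inv().apply(W["eye"]-s["tool_pos"]).round(3)); print((M.inv()*R.from_quat(W["orientation"])).as_matrix().round(3),W["camera_matrix"].round(0).tolist(), W["eye"])
print(r.grip_point_offset,[a for a in dir(r) if a[0]!='_'])
E
```

```text
block [ 0.585 -0.161  0.02 ]
stage [0.529 0.237 0.034]
s1 [0.58  0.285 0.055]
s2 [0.583 0.213 0.055]
single [0.536 0.306 0.055]
jar [0.662 0.282 0.05 ]
dish [ 0.688 -0.119  0.014]
marker [ 0.465 -0.001  0.01 ]
bottle [0.579 0.48  0.14 ]
[[ 0.359 -0.    -0.933]
 [ 0.933 -0.002  0.359]
 [-0.002 -1.    -0.   ]]
[-0.    -0.146  0.081]
[[ 1.     0.001 -0.   ]
 [-0.     0.313 -0.95 ]
 [-0.001  0.95   0.313]] [[316.0, 0.0, 276.0], [0.0, 316.0, 212.0], [0.0, 0.0, 1.0]] [0.14891283 0.61173332 0.38394772]
0.0187 ['Unreachable', 'grip_point_offset']
```

carry_out:
  offset:
    - [0.038,-0.039,0]
    - [0.038,-0.039,0]
    - [0.038,-0.039,0]
    - [0.038,-0.039,0]
    - [0.038,-0.039,0]
    - [0.038,-0.039,0]
    - [0.038,-0.039,-0.02]
    - [0.038,-0.039,-0.02]
  twist: [-8.6,-8.6,-8.6,-8.6,-8.6,-8.6,-8.6,-8.6]

```text
clock: 1.1
tool_pos: [0.5297, 0.27, 0.1982]
eef_rot: [-0.707, 0.001, -0.001, 0.707]
contact_force: [1.1, 0.4, -0.3]
opening: 1.005
```

carry_out:
  offset:
    - [0,0,0]
    - [0,0,0]
  twist: [0,0]

```text
clock: 1.35
tool_pos: [0.528, 0.2719, 0.1984]
eef_rot: [-0.707, -0.001, 0.002, 0.707]
contact_force: [0.2, 1.2, -0.8]
opening: 1.001
```

```bash
cat > look.py <<'E'
import sys,pickle
from h import *
n=sys.argv[1]
P=camera_params("wrist"); im=snapshot("wrist"); s=get_state()
pickle.dump((P,im,s),open(f"pics/{n}.pkl","wb")); cv2.imwrite(f"pics/{n}.png",im[:,:,::-1])
M=R.from_quat(s["eef_rot"]).as_matrix(); print(s["clock"],s["tool_pos"].round(4),M[:,0].round(4),s["contact_force"].round(2),P["eye"].round(4))
E
python3 look.py w1
```

```text
1.4 [0.5276 0.2729 0.1988] [ 1.      0.0051 -0.001 ] [-0.57 -0.42  0.26] [0.5282 0.3529 0.3444]
```

View pics/w1.png

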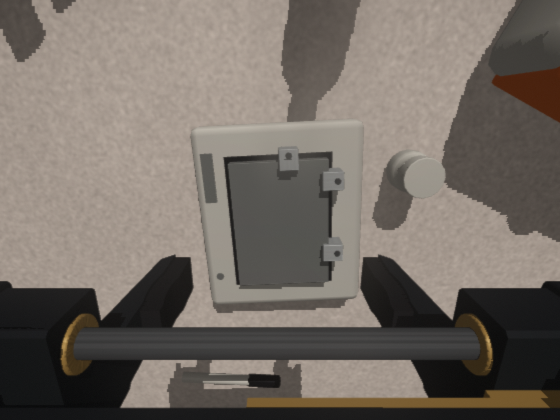

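Wrist view 1: the stage base spans (192-362, 122-305). The paired stops are at (333,180) and (333,253), the single stop at (288,158) and the jar at (420,175). Next is a second, shifted view for heights, then the block.

carry_out:
  offset:
    - [-0.035,-0.01,0]
    - [-0.035,-0.01,0]
    - [0,0,0]
    - [0,0,0]
  twist: [0,0,0,0]

```text
clock: 1.9
tool_pos: [0.459, 0.253, 0.1994]
eef_rot: [-0.706, -0.002, 0.001, 0.708]
contact_force: [-0.2, -0.2, -0.3]
opening: 0.999
```

```bash
python3 look.py w2
```

```text
1.95 [0.4595 0.2527 0.1993] [1.    0.004 0.002] [-0.34  1.08 -1.05] [0.4587 0.3338 0.3455]
```

carry_out:
  offset:
    - [0.014,-0.047,0]
    - [0.014,-0.047,0]
    - [0.014,-0.047,0]
    - [0.014,-0.047,0]
    - [0.014,-0.047,0]
    - [0.014,-0.047,0]
    - [0.014,-0.047,0]
    - [0.014,-0.047,0]
  twist: [2.5,2.5,2.5,2.5,2.5,2.5,2.5,2.5]

```text
clock: 2.95
tool_pos: [0.5723, -0.1265, 0.1988]
eef_rot: [0.696, 0.125, -0.123, -0.696]
contact_force: [-0.2, 0.3, 0.8]
opening: 1.001
```

carry_out:
  offset:
    - [0,0,0]
    - [0,0,0]
    - [0,0,0]
  twist: [0,0,0]

```text
clock: 3.32
tool_pos: [0.5709, -0.1228, 0.1987]
eef_rot: [-0.696, -0.125, 0.124, 0.696]
contact_force: [0.3, 0.4, -0.3]
opening: 1.001
```

```bash
python3 look.py b1; python3 - <<'E'
import pickle
from h import *
a=[cv2.resize(pickle.load(open(f"pics/{n}.pkl","rb"))[1][y:y+200,x:x+200],(400,400),interpolation=cv2.INTER_CUBIC) for n,x,y in(("w1",180,110),("w2",240,110))]
cv2.imwrite("pics/st.png",np.hstack(a)[:,:,::-1])
E
```

```text
3.375 [ 0.5709 -0.1229  0.1988] [9.380e-01 3.466e-01 4.000e-04] [ 0.37  0.88 -0.31] [ 0.543  -0.047   0.3448]
```

View pics/b1.png

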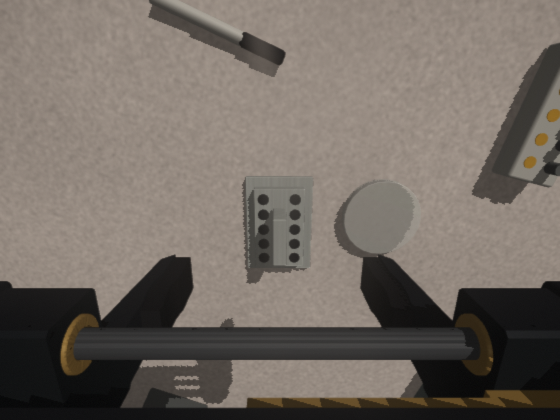

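View pics/st.png

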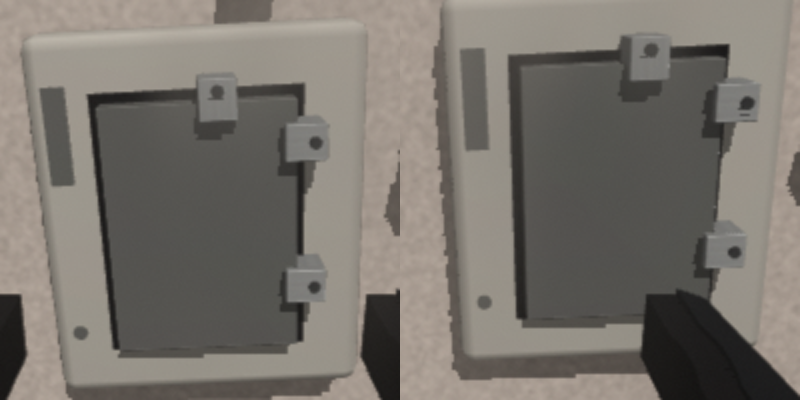

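Block view: flange corners are about (246,177), (312,177) and (310,268), with the handle near (280,240) and the dish at (375,218). It is almost aligned with the jaws. In the stage crop, the stops' holes and lip edges are clear in both views.

```bash
python3 - <<'E'
import pickle
from h import *
P1=pickle.load(open("pics/w1.pkl","rb"))[0];P2=pickle.load(open("pics/w2.pkl","rb"))[0]
c1=lambda u,v:(180+u/2-.25,110+v/2-.25); c2=lambda u,v:(240+(u-400)/2-.25,110+v/2-.25)
for n,a,b in [("h1",(316,142),(747,102)),("h2",(314,287),(735,252)),("hs",(217,91),(651,49)),
 ("lip1 corner",(287,160),(715,121)),("lip2 corner",(287,302),(706,265)),
 ("lipS l",(197,121),(624,79)),("lipS r",(237,121),(668,79)),("baseTL",(25,40),(443,4)),("baseTL dot",(81,333),(484,302)),("plate TL",(98,108),(520,68))]:
    print(n,tri([ray(P1,*c1(*a)),ray(P2,*c2(*b))]).round(4), "z.055:",onz(P1,*c1(*a),.055).round(4)[:2],onz(P2,*c2(*b),.055).round(4)[:2])
for n,a in [("TL",(25,40)),("TR",(365,22)),("BL",(70,385)),("BR",(357,372))]: print(n,onz(P1,*c1(*a),.03).round(4))
P,im,s=pickle.load(open("pics/b1.pkl","rb"))
for n,u,v,z in [("TL",246,177,.008),("TR",312,177,.008),("BR",311,268,.008)]: print(n,onz(P,u,v,z).round(4))
x=slice(225,335)
cv2.imwrite("pics/bl.png",cv2.resize(im[165:285,220:340],(600,600),interpolation=cv2.INTER_CUBIC)[:,:,::-1])
E
```

```text
h1 [0.5854 0.2882 0.0549] z.055: [0.5854 0.2882] [0.5854 0.2883]
h2 [0.5886 0.2149 0.0574] z.055: [0.5891 0.2138] [0.5897 0.2139]
hs [0.5388 0.3119 0.0558] z.055: [0.5388 0.3118] [0.539  0.3118]
lip1 corner [0.5727 0.279  0.0526] z.055: [0.5723 0.2796] [0.5717 0.2794]
lip2 corner [0.5753 0.2074 0.0579] z.055: [0.5759 0.2054] [0.5761 0.2068]
lipS l [0.5297 0.2972 0.0484] z.055: [0.5298 0.298 ] [0.528  0.2985]
lipS r [0.5482 0.2982 0.0545] z.055: [0.5483 0.298 ] [0.548  0.2986]
baseTL [0.4444 0.3311 0.0201] z.055: [0.4532 0.3341] [0.4461 0.3307]
baseTL dot [0.4659 0.1746 0.0328] z.055: [0.4704 0.1873] [0.4654 0.186 ]
plate TL [0.4818 0.3014 0.0389] z.055: [0.4843 0.3039] [0.4806 0.3032]
TL [0.4468 0.3324 0.03  ]
TR [0.6101 0.3412 0.03  ]
BL [0.4572 0.139  0.03  ]
BR [0.6224 0.1482 0.03  ]
TL [ 0.5371 -0.125   0.008 ]
TR [ 0.6041 -0.1003  0.008 ]
BR [ 0.6447 -0.2027  0.008 ]
```

View pics/bl.png

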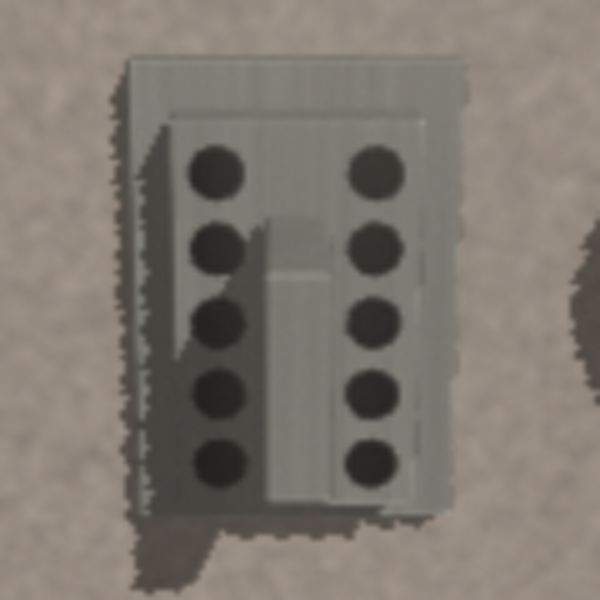

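Block crop (5x, origin 220,165): the handle top spans (267-331, 272-500). The corner wells are at (216,172), (376,172), (220,464) and (371,463).

```bash
python3 - <<'E'
import pickle
from h import *
P,im,s=pickle.load(open("pics/b1.pkl","rb"))
c=lambda u,v:(220+u/5-.4,165+v/5-.4)
def rep(n,pts,z):
    q=np.array([onz(P,*c(*p),z) for p in pts]); print(n,q.mean(0).round(4)); 
    d=(q[0]+q[1])-(q[2]+q[3]); e=(q[1]+q[3])-(q[0]+q[2])
    print("  yaw from y",np.degrees(np.arctan2(-d[0],d[1])).round(1),"from x",np.degrees(np.arctan2(e[1],e[0])).round(1),np.linalg.norm(d[:2])/2,np.linalg.norm(e[:2])/2)
rep("wells",[(216,172),(376,172),(220,464),(371,463)],.022)
rep("handle",[(267,272),(331,272),(267,500),(331,500)],.060)
rep("flange",[(128,58),(464,60),(140,513),(450,513)],.008)
E
```

```text
wells [ 0.5893 -0.1643  0.022 ]
  yaw from y 20.3 from x 20.4 0.06833135619478671 0.034006873073547536
handle [ 0.5893 -0.1633  0.06  ]
  yaw from y 20.4 from x 20.2 0.04852674427992057 0.0125360785784347
flange [ 0.5891 -0.1636  0.008 ]
  yaw from y 20.2 from x 20.0 0.10970987330713605 0.07323373872406798
```

carry_out:
  offset:
    - [0.009,-0.021,-0.025]
    - [0.009,-0.02,-0.025]
    - [0,0,-0.028]
    - [0,0,0]
    - [0,0,0]
  twist: [0,0,0,0,0]

```text
clock: 4.0
tool_pos: [0.5894, -0.1648, 0.1217]
eef_rot: [-0.696, -0.125, 0.124, 0.696]
contact_force: [0.7, 0.5, -0.1]
opening: 1.001
```

```bash
python3 look.py b2
```

```text
4.05 [ 0.5896 -0.165   0.1221] [0.9385 0.3453 0.002 ] [0.71 0.78 0.07] [ 0.5614 -0.0888  0.2676]
```

View pics/b2.png

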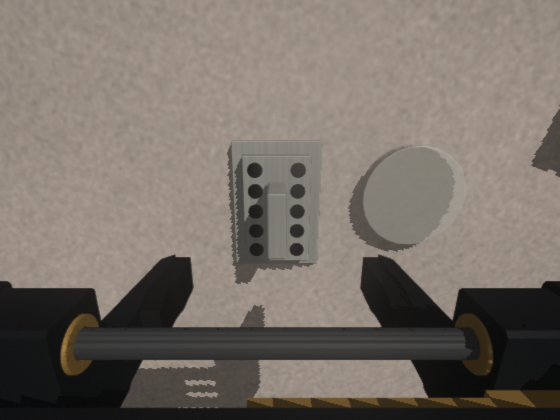

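The handle top is now at (268-286, 194-259) and well centred between the jaws. The dish is to the right at (410,197).

```bash
python3 - <<'E'
import pickle
from h import *
P1=pickle.load(open("pics/b1.pkl","rb"))[0];P2=pickle.load(open("pics/b2.pkl","rb"))[0]
c=lambda u,v:(220+u/5-.4,165+v/5-.4)
for n,A,B in [("wells",[(216,172),(376,172),(220,464),(371,463)],[(255,170),(298,170),(256.5,249),(297,249)]),("handle",[(267,272),(331,272),(267,500),(331,500)],[(268,194),(286.5,194),(268,259),(286.5,259)])]:
    print(n,np.mean([tri([ray(P1,*c(*a)),ray(P2,*b)]) for a,b in zip(A,B)],0).round(4))
    print(np.mean([onz(P2,*b,.022 if n=="wells" else .06) for b in B],0).round(4))
E
```

```text
wells [ 0.5892 -0.1637  0.0222]
[ 0.5898 -0.1642  0.022 ]
handle [ 0.593  -0.172   0.0411]
[ 0.59   -0.1639  0.06  ]
```

carry_out:
  offset:
    - [0,0.001,-0.03]
    - [0,0,-0.03]
    - [0,0,-0.026]
    - [0,0,-0.008]
    - [0,0,0]
  twist: [0,0,0,0,0]

```text
clock: 4.68
tool_pos: [0.5892, -0.1647, 0.0275]
eef_rot: [0.696, 0.124, -0.123, -0.696]
contact_force: [0.2, 0.6, -0.5]
opening: 1.001
```

carry_out:
  offset:
    - [0,0,0]
    - [0,0,0]
    - [0,0,0]
    - [0,0,0]
    - [0,0,0]
    - [0,0,0]
  twist: [0,0,0,0,0,0]
  grip: 0.0
  newtons: 50

```text
clock: 5.42
tool_pos: [0.5887, -0.1647, 0.0267]
eef_rot: [-0.696, -0.124, 0.124, 0.696]
contact_force: [-0.6, -0.8, -0.2]
opening: 0.343
```

carry_out:
  offset:
    - [0,0,0.02]
    - [0,0,0.03]
    - [0,0,0.03]
    - [0,0,0.02]
    - [0,0,0]
  twist: [0,0,0,0,0]

```text
clock: 6.05
tool_pos: [0.5902, -0.1652, 0.1294]
eef_rot: [0.697, 0.125, -0.122, -0.696]
contact_force: [0.8, -0.3, -1.3]
opening: 0.004
```

The lift began before the fingers had shut, so I came up empty. I'll reopen and check whether the block moved.

carry_out:
  offset:
    - [0,0,0]
    - [0,0,0]
    - [0,0,0]
    - [0,0,0]
    - [0,0,0]
    - [0,0,0]
    - [0,0,0]
    - [0,0,0]
  twist: [0,0,0,0,0,0,0,0]
  grip: 0.07

```text
clock: 7.05
tool_pos: [0.5887, -0.1648, 0.1268]
eef_rot: [0.696, 0.124, -0.124, -0.696]
contact_force: [0.3, 0.4, 0.2]
opening: 0.793
```

```bash
python3 look.py b3
```

```text
7.1 [ 0.5887 -0.1648  0.1268] [9.389e-01 3.441e-01 1.000e-04] [ 0.08 -0.64  0.42] [ 0.561  -0.0887  0.2727]
```

View pics/b3.png

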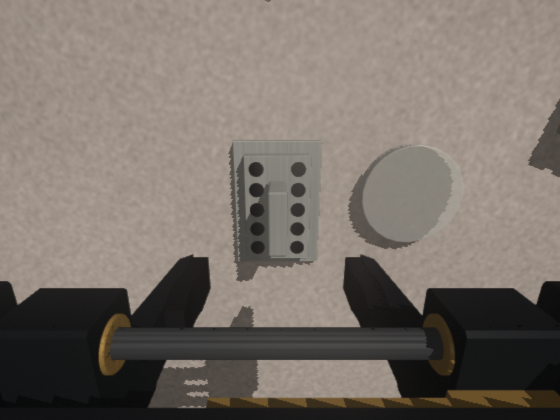

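The block and dish haven't moved: the wells are at (256,169), (298,169), (257,247) and (297,247), still upright and aligned. I'll descend again, closing to the end this time.

carry_out:
  offset:
    - [0,0.001,-0.03]
    - [0,0,-0.03]
    - [0,0,-0.03]
    - [0,0,-0.01]
    - [0,0,0]
  twist: [0,0,0,0,0]
  grip: 0.04

```text
clock: 7.72
tool_pos: [0.5886, -0.1637, 0.0266]
eef_rot: [-0.696, -0.123, 0.124, 0.696]
contact_force: [0.2, -0.4, 0.3]
opening: 0.454
```

carry_out:
  offset:
    - [0,0,0]
    - [0,0,0]
    - [0,0,0]
    - [0,0,0]
    - [0,0,0]
    - [0,0,0]
  twist: [0,0,0,0,0,0]
  grip: 0.0
  newtons: 50

```text
clock: 8.48
tool_pos: [0.5892, -0.1639, 0.0276]
eef_rot: [0.696, 0.124, -0.123, -0.696]
contact_force: [-1.0, -0.6, 5.9]
opening: 0.155
```

carry_out:
  offset:
    - [0,0,0.01]
    - [0,0,0.02]
    - [0,0,0.03]
    - [0,0,0.03]
    - [0,0,0.02]
    - [0,0,0]
  twist: [0,0,0,0,0,0]

```text
clock: 9.22
tool_pos: [0.59, -0.1641, 0.1392]
eef_rot: [0.697, 0.125, -0.122, -0.696]
contact_force: [0.6, -0.6, -2.1]
opening: 0.156
```

carry_out:
  offset:
    - [-0.004,0.025,0]
    - [-0.008,0.052,0]
    - [-0.009,0.06,0]
    - [-0.009,0.06,0]
    - [-0.009,0.06,0]
    - [-0.009,0.06,0]
    - [-0.009,0.052,0]
    - [-0.004,0.028,0]
  twist: [-1,-2.5,-2.5,-2.5,-2.5,-2.5,-2.6,-1]

```text
clock: 10.22
tool_pos: [0.5257, 0.2374, 0.136]
eef_rot: [-0.706, -0.019, 0.021, 0.707]
contact_force: [0.7, 0.2, -1.9]
opening: 0.153
```

carry_out:
  offset:
    - [0,0,0]
    - [0,0,0]
    - [0,0,0]
  twist: [0,0,0]

```text
clock: 10.6
tool_pos: [0.5281, 0.231, 0.1366]
eef_rot: [0.707, 0.018, -0.018, -0.706]
contact_force: [0.3, -0.5, -2.6]
opening: 0.156
```

```bash
python3 look.py p1
```

```text
10.65 [0.5281 0.2313 0.1367] [ 9.987e-01  5.020e-02 -2.000e-04] [ 0.04 -0.13 -1.12] [0.5243 0.3121 0.2824]
```

View pics/p1.png

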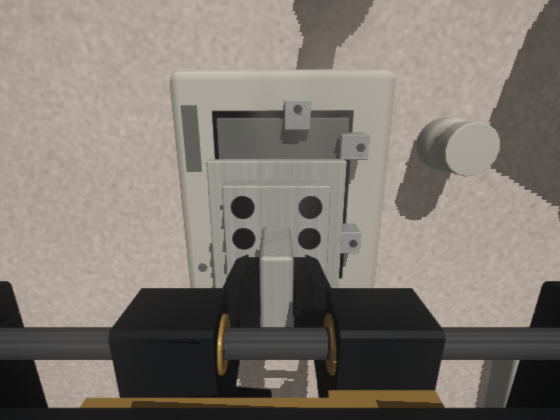

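The block hangs level and square to the stage. The flange's +y edge runs (208,160)-(347,160), and the stop holes are at (360,147), (352,243) and (298,109). A quick numeric check of where the block sits against the stops:

```bash
python3 - <<'E'
import pickle
from h import *
P,im,s=pickle.load(open("pics/p1.pkl","rb"))
for n,u,v,z in [("h1",360,147,.055),("h2",352,243,.055),("hs",298,109,.055),("lip1",340.5,158,.055),("lipS",297,129,.055),("fl",208,160.5,.1174),("fr",347,160.5,.1174)]: print(n,onz(P,u,v,z).round(4))
f=(onz(P,208,160.5,.1174)+onz(P,347,160.5,.1174))/2; print("block c",f+np.array([.0523,-.9986,0])*.055)
E
```

```text
h1 [0.585  0.2881 0.055 ]
h2 [0.5885 0.214  0.055 ]
hs [0.5392 0.3115 0.055 ]
lip1 [0.5721 0.2797 0.055 ]
lipS [0.5395 0.2983 0.055 ]
fl [0.49   0.2839 0.1174]
fr [0.5625 0.2874 0.1174]
block c [0.52913701 0.23073999 0.1174    ]
```

carry_out:
  offset:
    - [0,0,-0.015]
    - [0,0,-0.02]
    - [0,0,-0.015]
    - [0,0,-0.008]
    - [0,0,0]
  twist: [0,0,0,0,0]

```text
clock: 11.28
tool_pos: [0.5274, 0.233, 0.0781]
eef_rot: [0.707, 0.018, -0.019, -0.707]
contact_force: [0.4, 0.4, -2.5]
opening: 0.153
```

carry_out:
  offset:
    - [0,0,-0.003]
    - [0,0,-0.003]
    - [0,0,-0.003]
    - [0,0,-0.002]
    - [0,0,0]
  twist: [0,0,0,0,0]

```text
clock: 11.9
tool_pos: [0.5281, 0.2334, 0.068]
eef_rot: [-0.707, -0.019, 0.018, 0.707]
contact_force: [0.3, -0.5, 2.9]
opening: 0.161
```

carry_out:
  offset:
    - [0,0,-0.002]
    - [0,0,-0.002]
    - [0,0,0]
    - [0,0,0]
  twist: [0,0,0,0]

```text
clock: 12.4
tool_pos: [0.5281, 0.2334, 0.0654]
eef_rot: [-0.707, -0.019, 0.018, 0.707]
contact_force: [-2.2, -1.9, 16.8]
opening: 0.153
```

The plate is on its hard stop (about 17 N). Sliding +x under the paired lips.

carry_out:
  offset:
    - [0.002,0.0001,0]
    - [0.002,0.0001,0]
    - [0.002,0.0001,0]
    - [0.002,0.0001,0]
    - [0.002,0.0001,0]
    - [0,0,0]
  twist: [0,0,0,0,0,0]

```text
clock: 13.15
tool_pos: [0.5284, 0.2334, 0.0654]
eef_rot: [0.708, 0.013, -0.026, -0.706]
contact_force: [-20.5, -1.7, 35.1]
opening: 0.155
```

carry_out:
  offset:
    - [0.001,0,0]
    - [0.001,0,0]
    - [0.001,0,0]
    - [0,0,0]
  twist: [0,0,0,0]

```text
clock: 13.65
tool_pos: [0.5285, 0.2334, 0.0654]
eef_rot: [0.708, 0.012, -0.028, -0.706]
contact_force: [-25.4, -2.3, 38.6]
opening: 0.153
```

No motion: at 25 N sideways and 38 N down it's stuck by friction. I'll take back most of the x lead, ease the pressing and try again.

carry_out:
  offset:
    - [-0.003,0,0]
    - [-0.003,0,0]
    - [-0.003,0,0]
    - [0,0,0.001]
    - [0,0,0]
  twist: [0,0,0,0,0]

```text
clock: 14.28
tool_pos: [0.5282, 0.2334, 0.0654]
eef_rot: [0.707, 0.017, -0.021, -0.706]
contact_force: [-8.7, -0.9, 15.9]
opening: 0.152
```

carry_out:
  offset:
    - [0,0,0.0005]
    - [0,0,0.0005]
    - [0,0,0]
  twist: [0,0,0]

```text
clock: 14.65
tool_pos: [0.5295, 0.2335, 0.0655]
eef_rot: [0.707, 0.017, -0.02, -0.707]
contact_force: [-5.2, 0.6, 6.5]
opening: 0.155
```

It slides with lighter pressing, and the plate is still down. Advancing.

carry_out:
  offset:
    - [0.002,0.0001,0]
    - [0.002,0.0001,0]
    - [0.002,0.0001,0]
    - [0,0,0]
  twist: [0,0,0,0]

```text
clock: 15.15
tool_pos: [0.5359, 0.2339, 0.0654]
eef_rot: [0.707, 0.018, -0.02, -0.707]
contact_force: [-3.8, -0.3, 5.8]
opening: 0.154
```

carry_out:
  offset:
    - [0.002,0.0001,0]
    - [0.002,0.0001,0]
    - [0.0015,0.0001,0]
    - [0,0,0]
  twist: [0,0,0,0]

```text
clock: 15.65
tool_pos: [0.5413, 0.2341, 0.0655]
eef_rot: [0.707, 0.017, -0.02, -0.707]
contact_force: [-3.9, 0.0, 6.2]
opening: 0.154
```

carry_out:
  offset:
    - [0.0015,0,0]
    - [0.0015,0,0]
    - [0.001,0,0]
    - [0,0,0]
  twist: [0,0,0,0]

```text
clock: 16.15
tool_pos: [0.5427, 0.2342, 0.0654]
eef_rot: [0.707, 0.016, -0.022, -0.706]
contact_force: [-10.1, -0.2, 10.7]
opening: 0.15
```

carry_out:
  offset:
    - [0.001,0,0.0005]
    - [0.001,0,0]
    - [0,0,0]
  twist: [0,0,0]

```text
clock: 16.52
tool_pos: [0.5429, 0.2342, 0.0656]
eef_rot: [0.707, 0.015, -0.024, -0.706]
contact_force: [-11.9, -0.8, 11.6]
opening: 0.156
```

```bash
python3 look.py p2; python3 -c "
from h import *
s=get_state();print(s['moment'],s['contact_force'],np.degrees(np.arctan2(*R.from_quat(s['eef_rot']).as_matrix()[[1,0],0])))
im=cv2.imread('pics/p2.png');cv2.imwrite('pics/p2c.png',cv2.resize(im[60:300,160:420],None,fx=2.3,fy=2.3,interpolation=cv2.INTER_CUBIC))"
```

```text
16.575 [0.5429 0.2342 0.0656] [ 0.9984  0.0544 -0.0123] [-11.78  -0.11  11.73] [0.5405 0.3154 0.2114]
[-0.09637774  2.53984205 -0.00467834] [-11.77528535  -0.1050031   11.73254855] 3.1170477166943686
```

View pics/p2c.png

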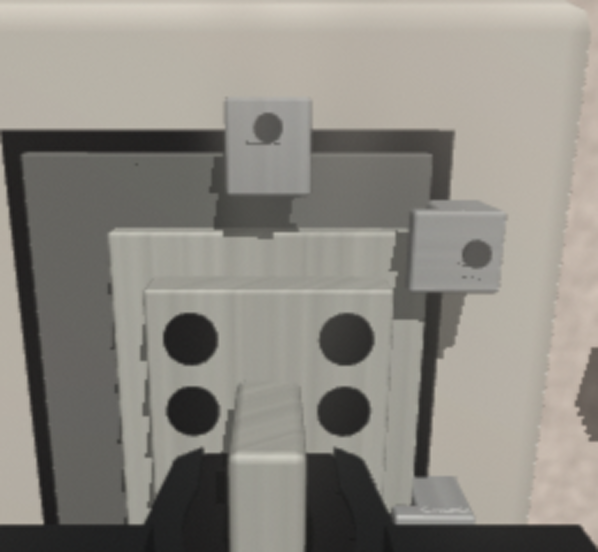

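The block's right flange edge (crop 424,350) lies beyond the upper stop's lip edge (410,250), so it is under the lip. The flange's +y edge (crop y 230) is still clear of the single stop's lip (y 195).

```bash
python3 - <<'E'
import pickle
from h import *
P,im,s=pickle.load(open("pics/p2.pkl","rb"))
c=lambda u,v:(160+u/2.3-.28,60+v/2.3-.28)
q=lambda u,v,z:onz(P,*c(u,v),z)
a=np.radians(3); S=np.array([[np.cos(a),np.sin(a)],[-np.sin(a),np.cos(a)]])
for n,u,v,z in [("flR",424,350,.046),("flR2",418,450,.046),("flTL",110,230,.046),("lip1",410,290,.055),("lip2",395,520,.055),("lipS",268,195,.055),("hole1",477,254,.055),("holeS",268,128,.055)]:
    p=q(u,v,z); print(n,p.round(4),"stage",(S@p[:2]).round(4))
E
```

```text
flR [0.5787 0.2626 0.046 ] stage [0.5916 0.2319]
flR2 [0.5804 0.2362 0.046 ] stage [0.5919 0.2055]
flTL [0.5039 0.2871 0.046 ] stage [0.5183 0.2604]
lip1 [0.5719 0.2791 0.055 ] stage [0.5857 0.2488]
lip2 [0.5748 0.2214 0.055 ] stage [0.5856 0.191 ]
lipS [0.5395 0.298  0.055 ] stage [0.5544 0.2693]
hole1 [0.5854 0.2879 0.055 ] stage [0.5997 0.2569]
holeS [0.5388 0.3115 0.055 ] stage [0.5544 0.2829]
```

The block is against both paired stops: its edge is at stage x 0.5917, which equals the lip edge + 6 mm, with even yaw. About 15 mm to go in +y. I'll ease the x preload a little and slide.

carry_out:
  offset:
    - [-0.0015,0,0]
    - [-0.0001,0.002,0]
    - [-0.0001,0.002,0]
    - [-0.0001,0.002,0]
    - [-0.0001,0.002,0]
    - [0,0,0]
  twist: [0,0,0,0,0,0]

```text
clock: 17.32
tool_pos: [0.5428, 0.2349, 0.0656]
eef_rot: [0.711, 0.014, -0.021, -0.703]
contact_force: [-9.4, -12.1, 12.8]
opening: 0.156
```

carry_out:
  offset:
    - [0,0,0.0005]
    - [0,0,0.0003]
    - [0,0,0]
  twist: [0,0,0]

```text
clock: 17.7
tool_pos: [0.5428, 0.2358, 0.0658]
eef_rot: [0.71, 0.014, -0.022, -0.704]
contact_force: [-8.0, -9.6, 7.1]
opening: 0.149
```

carry_out:
  offset:
    - [-0.0008,0.001,0]
    - [-0.0001,0.002,0]
    - [-0.0001,0.002,0]
    - [0,0,0]
  twist: [0,0,0,0]

```text
clock: 18.2
tool_pos: [0.5424, 0.2422, 0.0658]
eef_rot: [0.71, 0.015, -0.021, -0.704]
contact_force: [-7.5, -7.2, 4.9]
opening: 0.153
```

carry_out:
  offset:
    - [-0.0001,0.002,-0.0003]
    - [-0.0001,0.002,0]
    - [0,0,0]
  twist: [0,0,0]

```text
clock: 18.58
tool_pos: [0.5422, 0.2452, 0.0657]
eef_rot: [0.71, 0.014, -0.021, -0.704]
contact_force: [-7.6, -8.3, 6.5]
opening: 0.153
```

carry_out:
  offset:
    - [0,0.0015,0]
    - [0,0.0015,0]
    - [0,0.001,0]
    - [0,0,0]
  twist: [0,0,0,0]

```text
clock: 19.08
tool_pos: [0.5419, 0.2487, 0.0657]
eef_rot: [0.71, 0.014, -0.021, -0.703]
contact_force: [-7.7, -9.1, 8.0]
opening: 0.153
```

carry_out:
  offset:
    - [0,0.0015,0]
    - [0,0.0015,0]
    - [0,0,0]
  twist: [0,0,0]

```text
clock: 19.45
tool_pos: [0.5419, 0.2494, 0.0658]
eef_rot: [0.711, 0.013, -0.021, -0.702]
contact_force: [-7.4, -13.6, 11.6]
opening: 0.158
```

carry_out:
  offset:
    - [0,0.0015,0]
    - [0,0.001,0]
    - [0,0,0]
  twist: [0,0,0]

```text
clock: 19.82
tool_pos: [0.5419, 0.2495, 0.0659]
eef_rot: [0.712, 0.013, -0.021, -0.701]
contact_force: [-8.4, -16.7, 13.0]
opening: 0.151
```

carry_out:
  offset:
    - [0,0,0.0005]
    - [0,0,0.0003]
    - [0,0,0]
  twist: [0,0,0]

```text
clock: 20.2
tool_pos: [0.5419, 0.2497, 0.0661]
eef_rot: [0.712, 0.013, -0.021, -0.701]
contact_force: [-7.3, -16.5, 9.4]
opening: 0.152
```

```bash
python3 look.py p3; python3 -c "
from h import *
s=get_state();print(s['moment'],s['contact_force'],np.degrees(np.arctan2(*R.from_quat(s['eef_rot']).as_matrix()[[1,0],0])))
im=cv2.imread('pics/p3.png');cv2.imwrite('pics/p3c.png',cv2.resize(im[60:300,160:420],None,fx=2.3,fy=2.3,interpolation=cv2.INTER_CUBIC))"
```

```text
20.25 [0.542  0.2497 0.0662] [ 0.9988  0.0474 -0.0122] [ -7.22 -17.89   8.65] [0.5401 0.333  0.2108]
[-3.48778963  1.61226507  0.12252362] [ -7.21944457 -17.89412726   8.65495433] 2.714671063471391
```

View pics/p3c.png

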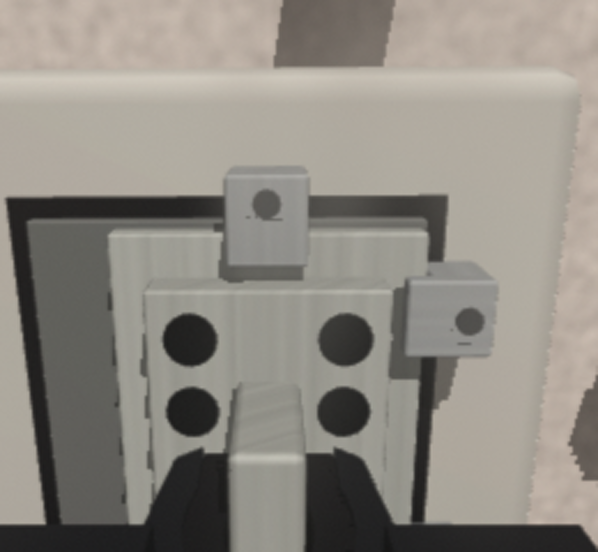

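The flange edge (crop y 232) now lies behind the single stop's lip (lip edge y 265), and the right edge is still under the pair lip.

```bash
python3 - <<'E'
import pickle
from h import *
P,im,s=pickle.load(open("pics/p3.pkl","rb"))
c=lambda u,v:(160+u/2.3-.28,60+v/2.3-.28)
a=np.radians(3); S=np.array([[np.cos(a),np.sin(a)],[-np.sin(a),np.cos(a)]])
for n,u,v,z in [("flTL",110,231,.046),("flTR",427,232,.046),("flR",418,430,.046),("lip1",406,355,.055),("lipS",266,265,.055)]:
    p=onz(P,*c(u,v),z); print(n,"stage",(S@p[:2]).round(4))
E
```

```text
flTL stage [0.5186 0.2757]
flTR stage [0.5906 0.2752]
flR stage [0.5916 0.2258]
lip1 stage [0.5858 0.2488]
lipS stage [0.5542 0.2697]
```

The block is home in y as well: edge at 0.2755 against the stop face at 0.2757. Next: let the springs raise it to the lips while still held against the stops, relax the side loads, then open.

carry_out:
  offset:
    - [0,0,0.001]
    - [0,0,0.001]
    - [0,0,0.001]
    - [0,0,0]
  twist: [0,0,0,0]

```text
clock: 20.75
tool_pos: [0.542, 0.2504, 0.0674]
eef_rot: [0.712, 0.013, -0.021, -0.701]
contact_force: [-3.5, -13.2, -4.8]
opening: 0.152
```

carry_out:
  offset:
    - [0,-0.002,-0.0003]
    - [0,-0.002,0]
    - [-0.0005,-0.002,0]
    - [0,0,0]
  twist: [0,0,0,0]

```text
clock: 21.25
tool_pos: [0.542, 0.2496, 0.0682]
eef_rot: [0.71, 0.015, -0.021, -0.704]
contact_force: [-4.7, -6.9, -1.1]
opening: 0.153
```

carry_out:
  offset:
    - [-0.0005,-0.001,0]
    - [-0.0005,-0.001,0]
    - [0,0,0]
  twist: [0,0,0]

```text
clock: 21.62
tool_pos: [0.542, 0.2493, 0.0685]
eef_rot: [0.709, 0.016, -0.021, -0.705]
contact_force: [-3.4, -4.1, -1.9]
opening: 0.151
```

carry_out:
  offset:
    - [0,0,0]
    - [0,0,0]
    - [0,0,0]
    - [0,0,0]
    - [0,0,0]
    - [0,0,0]
  twist: [0,0,0,0,0,0]
  grip: 0.04

```text
clock: 22.38
tool_pos: [0.5447, 0.2529, 0.0703]
eef_rot: [-0.707, -0.019, 0.019, 0.707]
contact_force: [0.6, 0.0, 0.7]
opening: 0.456
```

carry_out:
  offset:
    - [-0.001,0,0.01]
    - [0,0,0.02]
    - [0,0,0.03]
    - [0,0,0.03]
    - [0,0,0.02]
    - [0,0,0]
    - [0,0,0]
  twist: [0,0,0,0,0,0,0]
  grip: 0.08

```text
clock: 23.25
tool_pos: [0.5431, 0.2527, 0.1798]
eef_rot: [0.707, 0.018, -0.019, -0.707]
contact_force: [0.5, 0.4, -0.1]
opening: 0.908
```

```bash
python3 look.py f1; python3 -c "
from h import *
im=cv2.imread('pics/f1.png');a=cv2.resize(im[70:290,150:450],None,fx=2,fy=2,interpolation=cv2.INTER_CUBIC)
t=snapshot('top')[:,:,::-1]; cv2.imwrite('pics/top1.png',t)
P=camera_params('top');o=cv2.imread('pics/top0.png').astype(int)
for n,(u,v) in dict(dish=(321,192),marker=(277,267),jar=(180,192),bottle=(102,216),tipbox=(463,246)).items():
  print(n,np.abs(o[v-18:v+18,u-12:u+12]-t[v-18:v+18,u-12:u+12]).mean().round(1))
cv2.imwrite('pics/f1c.png',a)"
```

```text
23.3 [0.5429 0.2526 0.1794] [ 0.9986  0.0529 -0.0016] [ 0.67 -0.16 -0.43] [0.5392 0.3336 0.3257]
dish 17.8
marker 20.7
jar 46.8
bottle 13.3
tipbox 15.4
```

View pics/f1c.png

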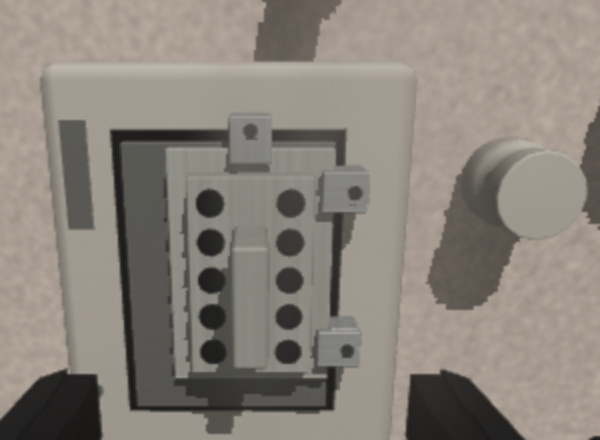

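The block sits under all three lips. Last numeric checks of its position and of the bystanders:

```bash
python3 - <<'E'
import pickle
from h import *
P,im,s=pickle.load(open("pics/f1.pkl","rb"))
c=lambda u,v:(150+u/2-.25,70+v/2-.25)
a=np.radians(3); S=np.array([[np.cos(a),np.sin(a)],[-np.sin(a),np.cos(a)]])
W=[S@onz(P,*c(*p),.063)[:2] for p in [(210,203),(291,203),(213,351),(288,351)]]
print("wells centre stage",np.mean(W,0).round(4),"home .5549 .2206; yaw err",np.degrees(np.arctan2(-(W[0]+W[1]-W[2]-W[3])[0],(W[0]+W[1]-W[2]-W[3])[1])).round(2))
for n,p,z in [("flTL",(167,149),.049),("flTR",(335,149),.049),("flBL",(176,379),.049),("flBR",(327,374),.049),("lip1",(321,211),.055),("lipS",(250,163),.055)]: print(n,(S@onz(P,*c(*p),z)[:2]).round(4))
w1=pickle.load(open("pics/w1.pkl","rb"))[0]
print("jar",onz(w1,424,177,.05).round(3),onz(P,*c(542,195),.05).round(3))
o=cv2.imread("pics/top0.png",0);t=cv2.imread("pics/top1.png",0)
for n,(u,v) in dict(dish=(321,192),marker=(277,267),jar=(180,192),bottle=(102,216),tipbox=(463,246)).items():
    m=cv2.matchTemplate(t[v-40:v+40,u-40:u+40],o[v-24:v+24,u-18:u+18],cv2.TM_CCOEFF_NORMED);_,k,_,l=cv2.minMaxLoc(m);print(n,round(k,2),l[0]-22,l[1]-16)
E
```

```text
wells centre stage [0.5546 0.2201] home .5549 .2206; yaw err -0.09
flTL [0.5186 0.2748]
flTR [0.591  0.2748]
flBL [0.5183 0.1651]
flBR [0.5914 0.1677]
lip1 [0.5852 0.2489]
lipS [0.5544 0.2696]
jar [0.668 0.291 0.05 ] [0.668 0.29  0.05 ]
dish 0.99 0 0
marker 0.53 0 0
jar -0.02 22 -16
bottle 0.79 -1 0
tipbox 1.0 0 0
```

```bash
python3 -c "
from h import *
print(job.finish_job())"
```

```text
the job is handed in; nothing more can be done
None
```

I handed the job in at about 23 s, with the block clamped under all three lips and the gripper open and well above it. I don't have the verdict, since handing in reports none.

**What I did:** I put the block on the plate about 15 mm short of home in x and 18 mm in y. I pressed the plate onto its hard stop, slid the block in +x against the paired stops, then in +y against the single stop. Then I let the springs raise it to the lips, eased the side loads and opened the gripper.

**Last checks:**
- **Block position:** the wrist camera puts its centre within about 0.6 mm of home, with a yaw error of about 0.1°. The flange edges lie under the lips and at the stop faces to within about 1 mm.
- **Bystanders:** the dish and tip box had not moved in the top view. The jar was hidden there, but its wrist-camera position agrees to about 1 mm. The marker and bottle matched at zero and one pixel of shift, but with weaker scores (0.53 and 0.79).

**What went wrong or disagreed:**
- **First grasp:** I lifted before the fingers had shut and came up empty. A picture showed the block undisturbed, and the second grasp held.
- **First slide:** the block stuck by friction at about 38 N down and 25 N sideways, so I eased the pressing and it slid.
- **Handle height:** my two-view measurement gave 41 mm against the stated 60 mm, because of a short baseline and coarse pixel readings. I went by the well height instead, which agreed at 22 mm.
- **Plate reading:** I never read the plate joint. That it is clamped is judged from the pictures and the forces.

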